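# Seat the necklace stand in its slotted base

## Task

On the shop counter are two wooden T-shaped necklace stands on slotted bases. One stands properly in its slot; the other was set down crosswise and perches on top of its base. Turn the perched one, pressing only lightly and never tipping it over, until its foot drops fully into the slot, then let it go so that it stands upright there; leave the other stand as it is.

Things in the scene. Friction and masses are not known exactly. Their poses are not given: they have to be found in the camera images.
- stand_bar (a point): Crossbar centre of the perched stand (loose, 0.25 kg). Dark wood bar 140 mm along x, 18 wide (y), 20 tall; below it a brass post 16 mm thick, then a wooden foot 70 mm long (along x), 28 wide, 24 tall, underside 100 mm below this point. Starts upright, foot on the base's top, 43 to 90 degrees across the slot, this point 135 mm above the counter; 113 mm when fully in. Either way round fits.
- slot (a point): Centre of the slot's mouth on the top face of that stand's base, 35 mm above the counter. Base: fixed pale wooden block, 150 mm (x) by 110 (y) by 35 tall. Slot: 86 mm along x, 44 along y, 22 deep, flat floor; the foot has 8 mm to spare on every side and enters up to about 13 degrees out of line.
- other_bar (a point): Crossbar centre of the other, identical stand, already down in the slot of an identical base of its own and in line with it, 113 mm above the counter. Leave it alone. Axes as for the first.

How it is judged:
At the end, for the whole second after the job is handed in: The foot is fully down in its slot: crossbar centre 73 to 82 mm above the base's top (78 when home), within 16 mm of the slot's centre seen from above, within 0.35 rad of the slot's direction, upright within 0.1 rad; the other stand within 15 mm of its start (z of stand_bar in the frame of slot between 0.073 and 0.082 m and horizontal distance between stand_bar and slot below 0.016 m and angle between the x axis of stand_bar and the x axis of slot, either way round below 0.35 rad and angle between stand_bar's own z axis and vertical below 0.1 rad and distance of other_bar from where it was at the start of the episode below 0.015 m); the robot touches nothing.
It fails at once if the stand is tipped by more than 0.5 rad (angle between stand_bar's own z axis and vertical above 0.5 rad).
It fails at once if the other stand's crossbar is moved by more than 15 mm (distance of other_bar from where it was at the start of the episode above 0.015 m).
It fails at once if the stand is pressed onto its base with more than 40 N (contact force between stand and base above 40 N).
It also fails if it takes over 40 s, if anything falls off the work surface, if the arm or the gripper's body presses on something with over 40 N, if the wrist force passes 120 N, or if a joint passes its speed limit or range.

## Robot

A 6-joint arm with a two-finger parallel gripper is mounted at the origin on the work surface. World frame = base frame: x ahead of the robot, y to its left, z up, the work surface at z = 0. Lengths are in m, angles in rad, forces in N, time in s.
With the tool pointing down it reaches from about 0.425 to 0.95 m from the base axis. Payload 3.5 kg.
Tool frame: the origin (TCP) lies on the mounting face of the last link; the fingertips stand 173 mm ahead of it and the grasp point (between the pads) lies 155 mm ahead of it; z points along the fingers, x is the direction in which the jaws open and shut, and the axes are right-handed (so a half turn about z gives the same grasp; the last joint's range is limited). The gripper opens to 85 mm and grips with 20 to 120 N. Pads are 22 mm wide; open, the fingers measure 114 mm over their backs; the gripper's body (76 mm by 85 mm) begins 54 mm behind the grasp point. The pads swing forward as they close: fully open they stand 13 mm farther back than shut.
Start: joints at [-1.421, 0.286, 1.577, -0, 1.279, -0.15], TCP at [0.199, -0.645, 0.405] pointing down, gripper open.
Joint ranges: [-2.77, 2.77], [-0.9, 2.22], [0.21, 2.48], [-1.53, 4.67], [0.24, 2.81], [-2.84, 2.84]. Speed limits (rad/s): [2.79, 2.79, 3.14, 3.14, 3.14, 3.14].

## Interface

Orientations are given as a unit quaternion [x, y, z, w].
In Python, from plant import get_state, read_camera, sign_off gives the robot as it stands.
- The arm moves only by the shell command python3 -m jog 'ROWS' [FORCE]. ROWS is JSON, a list of rows, each an object of numbers: "grip": the closure, from 0 (fully open) to 1 (shut); "x", "y", "z": the shift along the tool's x, y, z in mm; "rx", "ry", "rz": the turn, a rotation vector about the tool's x, y, z in degrees. A call has 1 to 8 rows; each row shifts and turns the commanded pose from where the row before left it, along the tool's axes as they then stand; what a row does not reach is not made up. A row lasts 1/12 s, in which the tool goes at most 41.7 mm and 7.16 degrees, less where a joint would pass 70% of its speed; a pose out of reach is approached as far as the arm can. A call with a gripper value outside its range is refused whole. The fingers move at their own pace and stop on an object; FORCE is the grip in N (left out, the last holds). Time passes only in rows, so rows that do not move let the fingers close. It gives the time, the measured TCP pose, the force and the opening at its end, in the units of the state.
- get_state(): the state, without advancing time (a new reading comes with each control period).
- read_camera(name): name is "scene" or "top" or "wrist"; returns a dict with "frame" (384x512x3 uint8, red, green, blue), "intrinsics" (3x3 intrinsics, pixels), "R" (3x3) and "t" (3): a world point X has camera coordinates R X + t. Camera axes: x right, y down, z forward; pixel columns grow to the right and rows downward; lengths in m; the calibration is good to about 2 mm. The wrist camera is an equidistant fisheye: a pixel r from the principal point sees the ray r / f radians off the axis. A picture is of the moment at which its call begins. There is no depth.
- sign_off(): hands the job in, once; it reports no verdict.
The state is a dict: "time": time; "qpos": joint angles; "dq": joint speeds; "joint_efforts": joint torques, N m; "eef_pos": TCP position; "tcp_rot": TCP orientation; "contact_force": force on the tool from outside, world axes, zero at the start; "wrist_torque": the same for the moment, N m; "opening": opening from 0.0 (shut) to 1.0 (fully open).
Only numpy, scipy, OpenCV 4.12 (cv2) and the standard library are available. Lean on these libraries where they do the work, as an engineer would, in place of code of your own. Each camera call takes 0.05 s, during which the arm holds its last target.

## Working session

There is one attempt and no reset: what is moved stays moved. The work goes in short steps, Python scripts to look and compute and a shell command to move; the robot and the scene stay as the last step left them, time stands still between calls to the robot, and variables do not carry over. Pictures are saved under pics/ and viewed, and the job is handed in when it is done.

```bash
mkdir -p pics; ls; python3 - <<'E'
from plant import get_state, read_camera
import cv2
s=get_state(); print(s)
for n in ["scene","top","wrist"]:
    c=read_camera(n); cv2.imwrite(f"pics/{n}0.png",c["frame"][:,:,::-1]); print(n,c["intrinsics"],c["R"],c["t"])
E
```

```text
pics
{'time': 0.0, 'qpos': array([-1.42101274e+00,  2.87205952e-01,  1.57821365e+00,  1.62693342e-05,
        1.27859869e+00, -1.50004165e-01]), 'dq': array([-0.00068339, -0.00117868, -0.00140486, -0.00016679, -0.00127583,
       -0.00017254]), 'joint_efforts': array([-1.20207547e-03, -4.05984914e+01, -2.92628038e+01, -1.72123446e-04,
        5.82180190e-03, -5.34832893e-06]), 'eef_pos': array([ 0.19932725, -0.64462946,  0.40329997]), 'tcp_rot': array([ 0.80477048, -0.59358488, -0.00085199, -0.0008632 ]), 'contact_force': array([ 0.61236255, -0.11184069, -0.14566246]), 'wrist_torque': array([ 0.03148406,  0.01965537, -0.0258189 ]), 'opening': 1.0024576522666633}
scene [[391.60979706   0.         256.27449105]
 [  0.         391.60979706 186.22171325]
 [  0.           0.           1.        ]] [[-0.77780206  0.62848883 -0.00507458]
 [ 0.36970918  0.45098362 -0.81236008]
 [-0.50827068 -0.63373146 -0.58313408]] [ 0.4455131  -0.09944196  1.04997098]
top [[481.57675057   0.         252.00697918]
 [  0.         481.57675057 193.74225233]
 [  0.           0.           1.        ]] [[ 0.01543447 -0.99972569  0.01761568]
 [-0.98761301 -0.01799405 -0.15587418]
 [ 0.1561484  -0.01499164 -0.98761983]] [-0.02497685  0.56713517  1.05717142]
wrist [[297.31863964   0.         252.73242094]
 [  0.         297.31863964 189.496508  ]
 [  0.           0.           1.        ]] [[ 0.29476933 -0.95556672 -0.00181418]
 [-0.91488318 -0.28276651  0.28815252]
 [-0.27586195 -0.08327876 -0.95758281]] [-0.67374624 -0.03773266  0.37841302]
```

View pics/scene0.png

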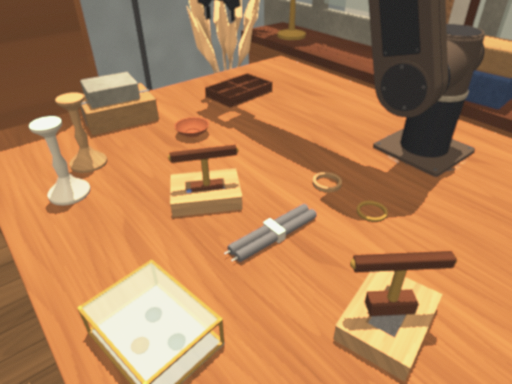

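View pics/top0.png

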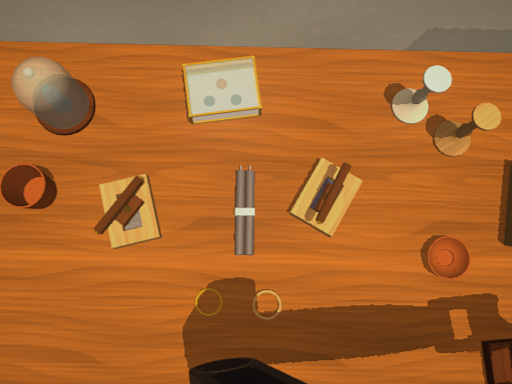

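View pics/wrist0.png

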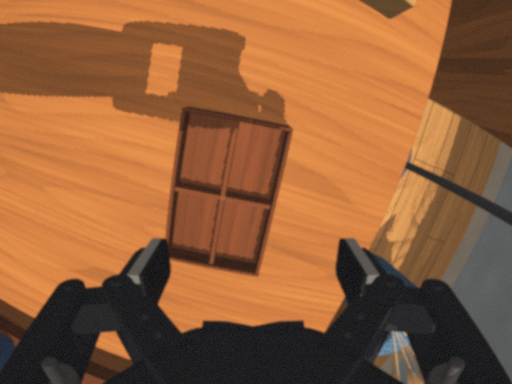

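The top view shows the perched stand on the left, with its bar from about (98,230) to (142,180) and its base around (130,212). The other stand, at about (327,195), is already in its slot. I'll enlarge both for corner picking.

```bash
python3 - <<'E'
import cv2
i=cv2.imread("pics/top0.png"); cv2.imwrite("pics/topcrop.png",cv2.resize(i[160:260,80:180],None,fx=6,fy=6,interpolation=cv2.INTER_CUBIC))
i=cv2.imread("pics/scene0.png"); cv2.imwrite("pics/scenecrop.png",cv2.resize(i[235:384,320:470],None,fx=4,fy=4,interpolation=cv2.INTER_CUBIC))
E
```

```text
(no output)
```

View pics/topcrop.png

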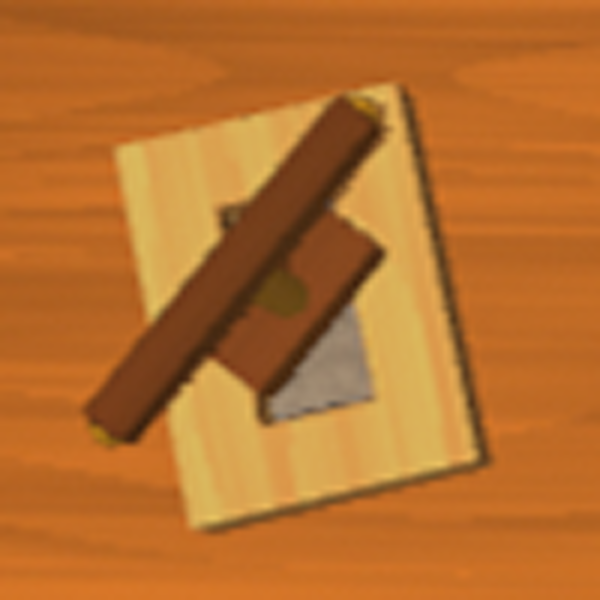

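View pics/scenecrop.png

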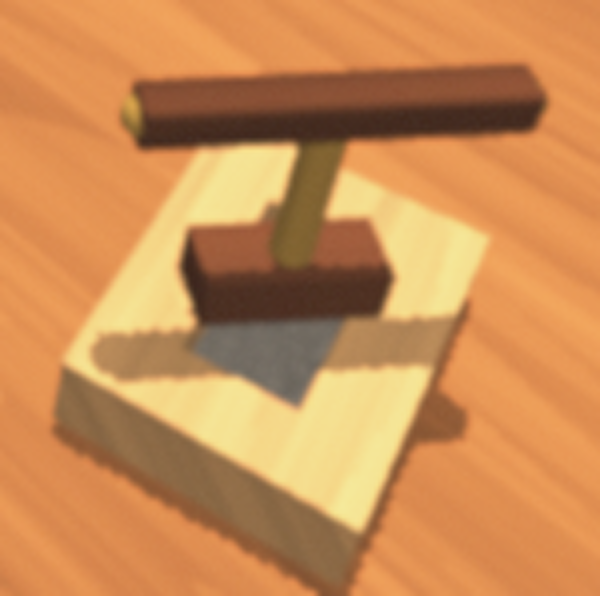

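```bash
cat > h.py <<'E'
import numpy as np
def ray_z(c,u,v,z):
    K,R,t=[np.array(c[k]) for k in("intrinsics","R","t")]
    C=-R.T@t; d=R.T@np.linalg.solve(K,[u,v,1]); return C+d*(z-C[2])/d[2]
E
python3 - <<'E'
from plant import read_camera
from h import *
t=read_camera("top"); s=read_camera("scene")
f=lambda p,z:ray_z(t,(p[0]+.5)/6-.5+80,(p[1]+.5)/6-.5+160,z)[:2]
g=lambda p,z:ray_z(s,(p[0]+.5)/4-.5+320,(p[1]+.5)/4-.5+235,z)[:2]
B=np.array([f(p,.035) for p in[(115,148),(400,85),(483,462),(192,528)]]); print("base",B,B.mean(0),np.linalg.norm(np.diff(B,axis=0),axis=1))
e=(B[0]-B[3])+(B[1]-B[2]); print("slot ang",np.degrees(np.arctan2(e[1],e[0])))
S=np.array([f(p,.035) for p in[(373,398),(268,422)]]);print("slot edge",S)
T=np.array([f(p,.145) for p in[(345,95),(383,130),(122,440),(85,410)]]); print("bar",T,T.mean(0),np.linalg.norm(np.diff(T,axis=0),axis=1))
e=(T[0]-T[3])+(T[1]-T[2]); print("bar ang",np.degrees(np.arctan2(e[1],e[0])))
print("foot top", [f(p,.059) for p in [(383,250),(262,393),(212,357),(330,208)]])
B=np.array([g(p,.035) for p in[(62,365),(360,533),(490,237)]]);print("scene base",B,(B[0]+B[2])/2)
T=np.array([g(p,.145) for p in[(135,83),(530,65),(545,100),(138,118)]]); print("bar",T,T.mean(0));e=T[1]-T[0]; print(np.degrees(np.arctan2(e[1],e[0])))
E
```

```text
base [[0.58470303 0.33763523]
 [0.61138842 0.22991723]
 [0.46681678 0.19145858]
 [0.44023224 0.29943484]] [0.52578512 0.26461147] [0.11097422 0.14959956 0.11120076]
slot ang 14.853856324092925
slot edge [[0.49033888 0.23412347]
 [0.48057206 0.27323847]]
bar [[0.58585891 0.22581426]
 [0.57377503 0.21206662]
 [0.46509036 0.29502213]
 [0.47507763 0.30820424]] [0.52495048 0.26027681] [0.01830349 0.13672592 0.01653825]
bar ang -36.99434497509154
foot top [array([0.5437256 , 0.22813192]), array([0.48942193, 0.27011242]), array([0.50249244, 0.28935593]), array([0.55924939, 0.24870996])]
scene base [[0.61272407 0.23256228]
 [0.58442308 0.33773506]
 [0.4386079  0.2998407 ]] [0.52566598 0.26620149]
bar [[0.57734278 0.21753103]
 [0.46531748 0.29794658]
 [0.47688342 0.30968762]
 [0.5891388  0.22858768]] [0.52717062 0.26343823]
144.32793647974205
```

```bash
cat >> h.py <<'E'
from scipy.spatial.transform import Rotation as Ro
from plant import get_state
def rel(goal,yaw):
    s=get_state(); R=Ro.from_quat(s["tcp_rot"]); x=R.as_matrix()[:,0]
    print("t",s["time"],"pos",s["eef_pos"],"yaw",np.degrees(np.arctan2(x[1],x[0])),"tilt",R.as_matrix()[:,2],"F",s["contact_force"],"T",s["wrist_torque"],"open",s["opening"],"q",s["qpos"])
    print("tool shift mm",R.inv().apply(np.array(goal)-s["eef_pos"])*1000)
    y=np.radians(yaw); Rg=Ro.from_matrix(np.array([[np.cos(y),np.sin(y),0],[np.sin(y),-np.cos(y),0],[0,0,-1]]))
    print("rotvec deg",np.degrees((R.inv()*Rg).as_rotvec()))
E
python3 - <<'E'
from h import *
rel([.5,-.15,.403],-72.8)
rel([.526,.262,.403],53.5)
E
```

```text
t 0.25 pos [ 0.19935978 -0.64476381  0.40405723] yaw -72.82280752524592 tilt [-1.79247505e-04  1.11029252e-03 -9.99999368e-01] F [ 0.68996637 -0.25336298 -0.19765056] T [-0.05137712 -0.00833483  0.00858112] open 1.0033035512480297 q [-1.42099150e+00  2.86739328e-01  1.57739067e+00 -1.20447840e-05
  1.27858727e+00 -1.49990176e-01]
tool shift mm [-383.90654434 -433.34771547    1.55267628]
rotvec deg [-0.00898796  0.06380887 -0.02281252]
t 0.25 pos [ 0.19935978 -0.64476381  0.40405723] yaw -72.82280752524592 tilt [-1.79247505e-04  1.11029252e-03 -9.99999368e-01] F [ 0.68996637 -0.25336298 -0.19765056] T [-0.05137712 -0.00833483  0.00858112] open 1.0033035512480297 q [-1.42099150e+00  2.86739328e-01  1.57739067e+00 -1.20447840e-05
  1.27858727e+00 -1.49990176e-01]
tool shift mm [-769.85093429 -579.86298039    2.00545636]
rotvec deg [-7.53494729e-02  2.56983247e-02 -1.26322797e+02]
```

```bash
python3 -m jog '[{"x":-25.6,"y":-28.9},{"x":-25.6,"y":-28.9},{"x":-25.6,"y":-28.9},{"x":-25.6,"y":-28.9},{"x":-25.6,"y":-28.9},{"x":-25.6,"y":-28.9},{"x":-25.6,"y":-28.9},{"x":-25.6,"y":-28.9}]'
python3 -m jog '[{"x":-25.6,"y":-28.9},{"x":-25.6,"y":-28.9},{"x":-25.6,"y":-28.9},{"x":-25.6,"y":-28.9},{"x":-25.6,"y":-28.9},{"x":-25.6,"y":-28.9},{"x":-25.6,"y":-28.9}]'
python3 - <<'E'
from h import *
rel([.526,.262,.403],53.5)
E
```

```text
t 0.25 pos [ 0.19935978 -0.64476381  0.40405723] yaw -72.82280752524592 tilt [-1.79247505e-04  1.11029252e-03 -9.99999368e-01] F [ 0.68996637 -0.25336298 -0.19765056] T [-0.05137712 -0.00833483  0.00858112] open 1.0033035512480297 q [-1.42099150e+00  2.86739328e-01  1.57739067e+00 -1.20447840e-05
  1.27858727e+00 -1.49990176e-01]
tool shift mm [-769.85093429 -579.86298039    2.00545636]
rotvec deg [-7.53494729e-02  2.56983247e-02 -1.26322797e+02]$[0]: bad value
$[0]: bad value
```

```bash
python3 -m jog '[{"grip":0,"x":-25.6,"y":-28.9,"z":0,"rx":0,"ry":0,"rz":0}]'; python3 -m jog --help | head -20
```

```text
time: 0.33
eef_pos: [0.2166, -0.6149, 0.4038]
tcp_rot: [0.803, -0.596, -0.0, 0.001]
contact_force: [0.4, 1.1, -0.5]
opening: 1.001invalid input: not JSON, or not a number
```

Every row needs all its keys.

```bash
python3 -m jog '[{"grip":0,"x":-25.6,"y":-28.9,"z":0,"rx":0,"ry":0,"rz":0},{"grip":0,"x":-25.6,"y":-28.9,"z":0,"rx":0,"ry":0,"rz":0},{"grip":0,"x":-25.6,"y":-28.9,"z":0,"rx":0,"ry":0,"rz":0},{"grip":0,"x":-25.6,"y":-28.9,"z":0,"rx":0,"ry":0,"rz":0},{"grip":0,"x":-25.6,"y":-28.9,"z":0,"rx":0,"ry":0,"rz":0},{"grip":0,"x":-25.6,"y":-28.9,"z":0,"rx":0,"ry":0,"rz":0},{"grip":0,"x":-25.6,"y":-28.9,"z":0,"rx":0,"ry":0,"rz":0},{"grip":0,"x":-25.6,"y":-28.9,"z":0,"rx":0,"ry":0,"rz":0}]'
python3 -m jog '[{"grip":0,"x":-25.6,"y":-28.9,"z":0,"rx":0,"ry":0,"rz":0},{"grip":0,"x":-25.6,"y":-28.9,"z":0,"rx":0,"ry":0,"rz":0},{"grip":0,"x":-25.6,"y":-28.9,"z":0,"rx":0,"ry":0,"rz":0},{"grip":0,"x":-25.6,"y":-28.9,"z":0,"rx":0,"ry":0,"rz":0},{"grip":0,"x":-25.6,"y":-28.9,"z":0,"rx":0,"ry":0,"rz":0},{"grip":0,"x":-25.6,"y":-28.9,"z":0,"rx":0,"ry":0,"rz":0}]'
python3 - <<'E'
from h import *
rel([.526,.262,.403],53.5)
E
```

```text
time: 1.0
eef_pos: [0.3803, -0.3461, 0.4048]
tcp_rot: [0.805, -0.594, 0.0, -0.0]
contact_force: [0.4, 0.6, -1.0]
opening: 1.002
time: 1.5
eef_pos: [0.5006, -0.1481, 0.4049]
tcp_rot: [0.805, -0.594, 0.0, -0.0]
contact_force: [0.9, -0.4, 0.2]
opening: 0.999
t 1.5 pos [ 0.50064375 -0.14805452  0.40489743] yaw -72.82224439086337 tilt [ 4.62683719e-04 -2.58949618e-04 -9.99999859e-01] F [ 0.93994974 -0.4288705   0.16004987] T [-0.00153582 -0.05538975 -0.03811615] open 0.9985363969543659 q [-4.82021348e-01 -5.40574843e-02  1.94897624e+00 -1.57824417e-05
  1.24614390e+00  7.88971545e-01]
tool shift mm [-384.27531089 -145.32886736    1.80297849]
rotvec deg [ 1.25737097e-02 -3.53633044e-02 -1.26322237e+02]
```

```bash
python3 -m jog '[{"grip":0,"x":-34.9,"y":-13.2,"z":0,"rx":0,"ry":0,"rz":0},{"grip":0,"x":-34.9,"y":-13.2,"z":0,"rx":0,"ry":0,"rz":0},{"grip":0,"x":-34.9,"y":-13.2,"z":0,"rx":0,"ry":0,"rz":0},{"grip":0,"x":-34.9,"y":-13.2,"z":0,"rx":0,"ry":0,"rz":0},{"grip":0,"x":-34.9,"y":-13.2,"z":0,"rx":0,"ry":0,"rz":0},{"grip":0,"x":-34.9,"y":-13.2,"z":0,"rx":0,"ry":0,"rz":0},{"grip":0,"x":-34.9,"y":-13.2,"z":0,"rx":0,"ry":0,"rz":0},{"grip":0,"x":-34.9,"y":-13.2,"z":0,"rx":0,"ry":0,"rz":0}]'
python3 -m jog '[{"grip":0,"x":-34.9,"y":-13.2,"z":0,"rx":0,"ry":0,"rz":0},{"grip":0,"x":-34.9,"y":-13.2,"z":0,"rx":0,"ry":0,"rz":0},{"grip":0,"x":-34.9,"y":-13.2,"z":0,"rx":0,"ry":0,"rz":0},{"grip":0,"x":0,"y":0,"z":0,"rx":0,"ry":0,"rz":-7},{"grip":0,"x":0,"y":0,"z":0,"rx":0,"ry":0,"rz":-7},{"grip":0,"x":0,"y":0,"z":0,"rx":0,"ry":0,"rz":-7},{"grip":0,"x":0,"y":0,"z":0,"rx":0,"ry":0,"rz":-7},{"grip":0,"x":0,"y":0,"z":0,"rx":0,"ry":0,"rz":-7}]'
python3 -m jog '[{"grip":0,"x":0,"y":0,"z":0,"rx":0,"ry":0,"rz":-7},{"grip":0,"x":0,"y":0,"z":0,"rx":0,"ry":0,"rz":-7},{"grip":0,"x":0,"y":0,"z":0,"rx":0,"ry":0,"rz":-7},{"grip":0,"x":0,"y":0,"z":0,"rx":0,"ry":0,"rz":-7},{"grip":0,"x":0,"y":0,"z":0,"rx":0,"ry":0,"rz":-7},{"grip":0,"x":0,"y":0,"z":0,"rx":0,"ry":0,"rz":-7},{"grip":0,"x":0,"y":0,"z":0,"rx":0,"ry":0,"rz":-7},{"grip":0,"x":0,"y":0,"z":0,"rx":0,"ry":0,"rz":-7}]'
python3 -m jog '[{"grip":0,"x":0,"y":0,"z":0,"rx":0,"ry":0,"rz":-7},{"grip":0,"x":0,"y":0,"z":0,"rx":0,"ry":0,"rz":-7},{"grip":0,"x":0,"y":0,"z":0,"rx":0,"ry":0,"rz":-7},{"grip":0,"x":0,"y":0,"z":0,"rx":0,"ry":0,"rz":-7},{"grip":0,"x":0,"y":0,"z":0,"rx":0,"ry":0,"rz":-7}]'
python3 - <<'E'
from h import *
rel([.526,.262,.403],53.5)
from plant import read_camera
import cv2
c=read_camera("wrist"); f=c["frame"][:,:,::-1].copy()
cv2.imwrite("pics/wrist1.png",f)
np.save("w1.npy",dict(c),allow_pickle=True)
E
```

```text
time: 2.17
eef_pos: [0.5182, 0.1499, 0.4049]
tcp_rot: [0.805, -0.594, 0.0, -0.0]
contact_force: [-0.3, 0.2, 0.1]
opening: 1.002
time: 2.83
eef_pos: [0.5253, 0.2599, 0.4045]
tcp_rot: [0.947, -0.321, -0.0, 0.0]
contact_force: [0.3, 0.6, -0.5]
opening: 1.003
time: 3.5
eef_pos: [0.5254, 0.2597, 0.4046]
tcp_rot: [0.987, 0.161, -0.0, 0.0]
contact_force: [-0.8, 0.3, -1.0]
opening: 1.001
time: 3.92
eef_pos: [0.5254, 0.2597, 0.4046]
tcp_rot: [0.893, 0.45, -0.0, -0.0]
contact_force: [0.4, 0.2, -0.1]
opening: 0.998
t 3.9167 pos [0.52539306 0.25967111 0.40458634] yaw 53.52580421706406 tilt [-2.43160955e-04 -7.01578308e-05 -9.99999968e-01] F [ 0.44454807  0.18620329 -0.14577914] T [ 0.00892272  0.02022808 -0.00019465] open 0.9977545200213028 q [ 2.86001514e-01  9.23433917e-02  1.80084265e+00  1.36226822e-06
  1.24865969e+00 -6.48200421e-01]
tool shift mm [ 2.23383996 -0.89613605  1.58602949]
rotvec deg [-0.00881097  0.01151645  0.02580333]
```

View pics/wrist1.png

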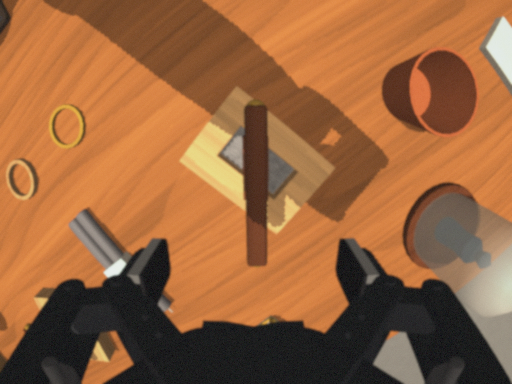

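The wrist view shows the bar nearly vertical, from (256,104) to (257,265), centred between the fingers at 155 and 350. I'll check its position with the fisheye model.

```bash
python3 - <<'E'
from h import *
import cv2
c=np.load("w1.npy",allow_pickle=True).item()
def wz(u,v,z):
    K,R,t=[np.array(c[k]) for k in("intrinsics","R","t")]
    d=np.array([(u-K[0,2])/K[0,0],(v-K[1,2])/K[1,1]]);r=np.hypot(*d)
    d=R.T@np.r_[d/r*np.sin(r),np.cos(r)];C=-R.T@t
    return (C+d*(z-C[2])/d[2])[:2]
T=np.array([wz(*p,.145) for p in[(246,107),(267,107),(268,264),(248,266)]]);print(T,T.mean(0),np.linalg.norm(np.diff(T,axis=0),axis=1))
e=T[0]-T[3]+T[1]-T[2];print(np.degrees(np.arctan2(e[1],e[0])))
T=np.array([wz(*p,.035) for p in[(236,86),(333,168),(278,234),(180,159)]]);print(T,T.mean(0))
i=cv2.imread("pics/wrist1.png");cv2.imwrite("pics/wcrop.png",cv2.resize(i[80:280,160:350],None,fx=3,fy=3,interpolation=cv2.INTER_CUBIC))
E
```

```text
[[0.46505933 0.29701451]
 [0.4744997  0.30983105]
 [0.58398547 0.23217012]
 [0.57507975 0.21668772]] [0.52465606 0.26392585] [0.01591805 0.13423246 0.01786103]
144.25586756466407
[[0.43868612 0.29939393]
 [0.58222145 0.33544055]
 [0.61255469 0.23342243]
 [0.46567623 0.19598025]] [0.52478462 0.26605929]
```

View pics/wcrop.png

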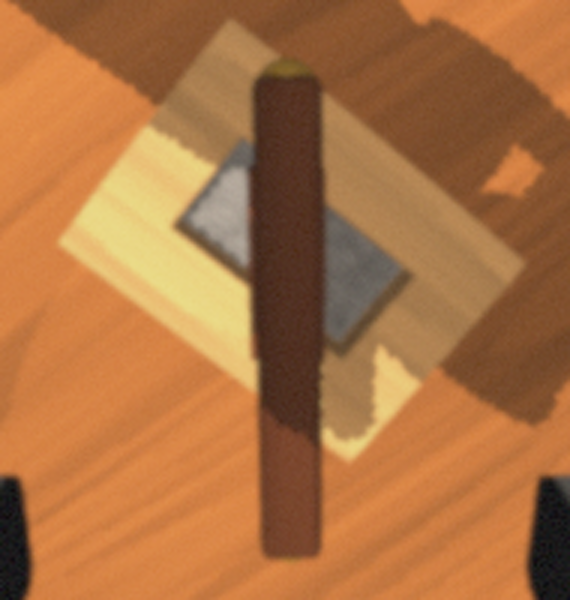

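The wrist and top views agree: bar at (0.5255, 0.262), −36.3°, and slot at (0.5255, 0.2655), 14.8°. I'll go down now.

```bash
python3 -m jog '[{"grip":0,"x":2,"y":-1,"z":20,"rx":0,"ry":0,"rz":0},{"grip":0,"x":0,"y":0,"z":25,"rx":0,"ry":0,"rz":0},{"grip":0,"x":0,"y":0,"z":25,"rx":0,"ry":0,"rz":0},{"grip":0,"x":0,"y":0,"z":20,"rx":0,"ry":0,"rz":0},{"grip":0,"x":0,"y":0,"z":15,"rx":0,"ry":0,"rz":0},{"grip":0,"x":0,"y":0,"z":10,"rx":0,"ry":0,"rz":0},{"grip":0,"x":0,"y":0,"z":0,"rx":0,"ry":0,"rz":0}]'
python3 - <<'E'
from h import *
rel([.5255,.262,.289],53.7)
E
```

```text
time: 4.55
eef_pos: [0.525, 0.2616, 0.2869]
tcp_rot: [0.895, 0.447, -0.003, -0.0]
contact_force: [0.8, 0.0, -0.6]
opening: 0.998
t 4.55 pos [0.52503922 0.26157655 0.28691894] yaw 53.084866688124706 tilt [-0.00492344 -0.00149242 -0.99998677] F [ 0.8301812   0.01594405 -0.57697978] T [-0.02016002  0.02307738  0.02459497] open 0.9984827067423674 q [ 2.89342322e-01  2.19371836e-01  1.88696349e+00 -2.96996424e-05
  1.04040196e+00 -6.37141986e-01]
tool shift mm [ 0.60667622  0.10773671 -2.08393638]
rotvec deg [-0.17545551  0.23686507 -0.61549342]
```

```bash
python3 -m jog '[{"grip":0.3,"x":0.5,"y":0,"z":0,"rx":0,"ry":0,"rz":-0.6},{"grip":0.5,"x":0,"y":0,"z":0,"rx":0,"ry":0,"rz":0},{"grip":0.6,"x":0,"y":0,"z":0,"rx":0,"ry":0,"rz":0},{"grip":0.7,"x":0,"y":0,"z":0,"rx":0,"ry":0,"rz":0},{"grip":0.75,"x":0,"y":0,"z":0,"rx":0,"ry":0,"rz":0},{"grip":0.8,"x":0,"y":0,"z":0,"rx":0,"ry":0,"rz":0},{"grip":0.85,"x":0,"y":0,"z":0,"rx":0,"ry":0,"rz":0},{"grip":0.9,"x":0,"y":0,"z":0,"rx":0,"ry":0,"rz":0}]' 25
python3 -m jog '[{"grip":0.95,"x":0,"y":0,"z":0,"rx":0,"ry":0,"rz":0},{"grip":1,"x":0,"y":0,"z":0,"rx":0,"ry":0,"rz":0},{"grip":1,"x":0,"y":0,"z":0,"rx":0,"ry":0,"rz":0},{"grip":1,"x":0,"y":0,"z":0,"rx":0,"ry":0,"rz":0}]'
python3 - <<'E'
from h import *
rel([.5255,.262,.289],53.7)
from plant import read_camera
import cv2
cv2.imwrite("pics/s2.png",cv2.resize(read_camera("scene")["frame"][200:384,300:490,::-1],None,fx=3,fy=3))
E
```

```text
time: 5.22
eef_pos: [0.5264, 0.2623, 0.2906]
tcp_rot: [0.892, 0.452, 0.001, 0.0]
contact_force: [-0.5, -0.6, 3.7]
opening: 0.206
time: 5.55
eef_pos: [0.5265, 0.2624, 0.2906]
tcp_rot: [0.892, 0.452, 0.001, 0.0]
contact_force: [-0.8, -0.9, 5.7]
opening: 0.207
t 5.55 pos [0.52646863 0.26237237 0.29059793] yaw 53.77850601864284 tilt [ 1.10988776e-03  2.69085111e-04 -9.99999348e-01] F [-0.82776062 -0.92413371  5.67937387] T [-0.06584187  0.18626278 -0.00617042] open 0.20652902017363428 q [ 2.89959200e-01  2.17010747e-01  1.88217347e+00 -6.89177923e-05
  1.04126794e+00 -6.48617698e-01]
tool shift mm [-0.87417626 -0.56257335  1.59675753]
rotvec deg [ 0.04215747 -0.05004374  0.0784876 ]
```

View pics/s2.png

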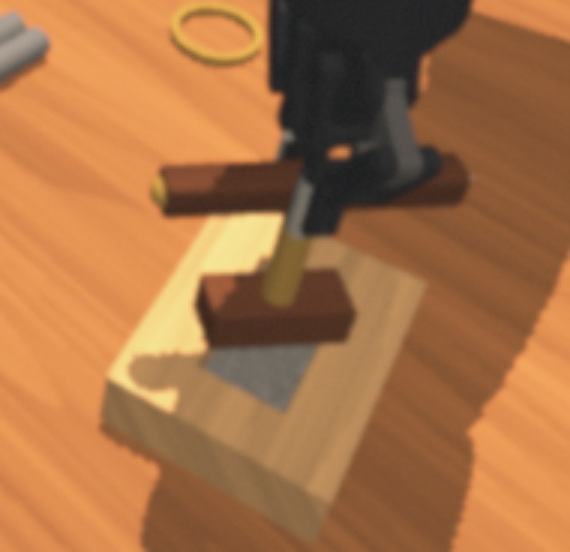

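The bar is gripped at 18 mm and still upright, with a press of about 6 N from the pads' forward swing. I'll lift slightly before turning.

```bash
python3 -m jog '[{"grip":1,"x":0,"y":0,"z":-2,"rx":0,"ry":0,"rz":0},{"grip":1,"x":0,"y":0,"z":-2,"rx":0,"ry":0,"rz":0},{"grip":1,"x":0,"y":0,"z":0,"rx":0,"ry":0,"rz":0}]'
python3 - <<'E'
from h import *
rel([.5255,.2655,.294],104.9)
E
```

```text
time: 5.85
eef_pos: [0.5258, 0.2622, 0.2928]
tcp_rot: [0.892, 0.452, -0.001, -0.0]
contact_force: [0.4, 0.0, -2.0]
opening: 0.207
t 5.85 pos [0.5258133  0.26218035 0.29282972] yaw 53.77276672980253 tilt [-1.53026059e-03 -3.72955835e-04 -9.99998760e-01] F [ 0.35735927  0.02573902 -2.03567073] T [0.08892703 0.024418   0.00497487] open 0.20667665305136587 q [ 2.89946708e-01  2.13182644e-01  1.88214339e+00  9.24745088e-05
  1.04783963e+00 -6.48610757e-01]
tool shift mm [ 2.49132042 -2.21579858 -1.17103245]
rotvec deg [-8.50014417e-02  3.84881820e-02 -5.11272574e+01]
```

```bash
python3 -m jog '[{"grip":1,"x":1.2,"y":-1.1,"z":-1,"rx":0,"ry":0,"rz":-3},{"grip":1,"x":1.2,"y":-1.1,"z":-1,"rx":0,"ry":0,"rz":-5},{"grip":1,"x":0,"y":0,"z":0,"rx":0,"ry":0,"rz":-5},{"grip":1,"x":0,"y":0,"z":0,"rx":0,"ry":0,"rz":-5},{"grip":1,"x":0,"y":0,"z":0,"rx":0,"ry":0,"rz":-5},{"grip":1,"x":0,"y":0,"z":0,"rx":0,"ry":0,"rz":-5},{"grip":1,"x":0,"y":0,"z":0,"rx":0,"ry":0,"rz":-5},{"grip":1,"x":0,"y":0,"z":0,"rx":0,"ry":0,"rz":-5}]'
python3 -m jog '[{"grip":1,"x":0,"y":0,"z":0,"rx":0,"ry":0,"rz":-5},{"grip":1,"x":0,"y":0,"z":0,"rx":0,"ry":0,"rz":-5},{"grip":1,"x":0,"y":0,"z":0,"rx":0,"ry":0,"rz":-3},{"grip":1,"x":0,"y":0,"z":0,"rx":0,"ry":0,"rz":0},{"grip":1,"x":0,"y":0,"z":0,"rx":0,"ry":0,"rz":0}]'
python3 - <<'E'
from h import *
rel([.5255,.2655,.294],104.9)
from plant import read_camera
import cv2
cv2.imwrite("pics/s3.png",cv2.resize(read_camera("scene")["frame"][200:384,300:490,::-1],None,fx=3,fy=3))
cv2.imwrite("pics/w3.png",read_camera("wrist")["frame"][...,::-1])
cv2.imwrite("pics/t3.png",cv2.resize(read_camera("top")["frame"][160:260,80:180,::-1],None,fx=5,fy=5))
E
```

```text
time: 6.52
eef_pos: [0.5254, 0.2654, 0.2946]
tcp_rot: [0.695, 0.719, -0.001, -0.0]
contact_force: [0.1, -0.1, -2.3]
opening: 0.205
time: 6.93
eef_pos: [0.5255, 0.2654, 0.2949]
tcp_rot: [0.611, 0.792, -0.001, -0.0]
contact_force: [0.6, 0.0, -2.6]
opening: 0.206
t 6.9333 pos [0.52545085 0.26540854 0.2948944 ] yaw 104.6908781380941 tilt [-1.37932569e-03 -3.82067971e-04 -9.99998976e-01] F [ 0.60091066  0.03826118 -2.56315615] T [ 0.0062456   0.0158202  -0.03739672] open 0.20616758979465463 q [ 2.95467661e-01  2.12858876e-01  1.87827995e+00  4.16079183e-05
  1.05188464e+00 -1.53175351e+00]
tool shift mm [0.07602326 0.07201996 0.89429692]
rotvec deg [-0.08199954  0.00098338 -0.20912264]
```

View pics/s3.png

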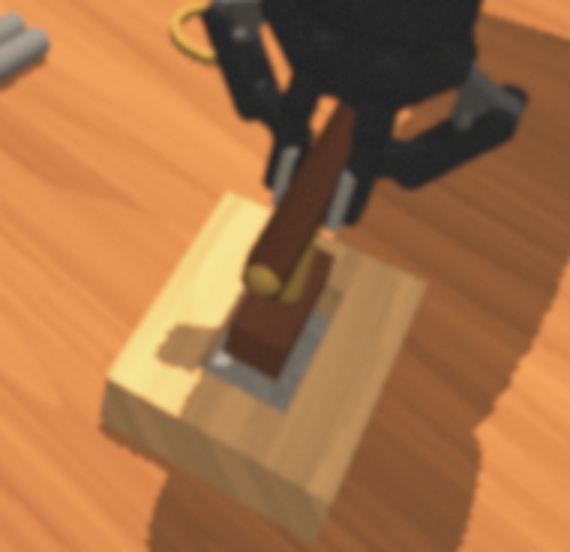

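View pics/w3.png

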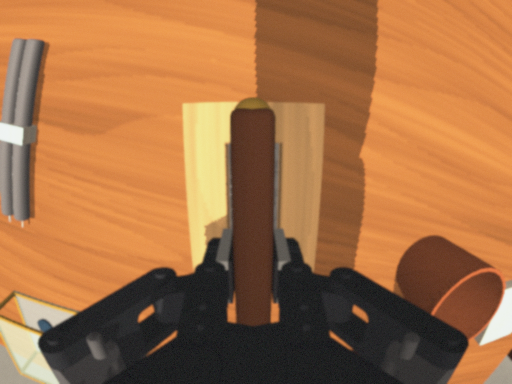

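View pics/t3.png

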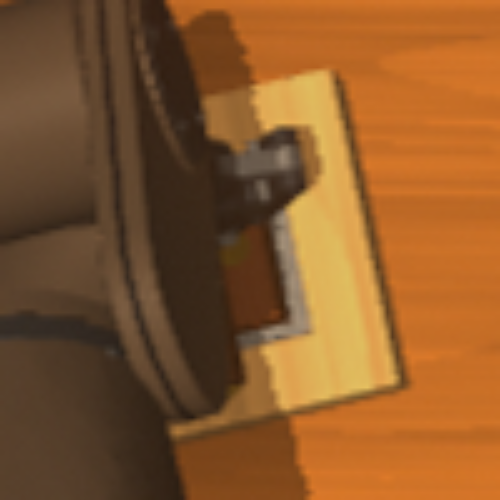

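The foot sits above the slot, in line, with margin on every side in both the scene and top views. I'll lower it in stages and watch the force.

```bash
python3 -m jog '[{"grip":1,"x":0,"y":0,"z":2,"rx":0,"ry":0,"rz":0},{"grip":1,"x":0,"y":0,"z":2,"rx":0,"ry":0,"rz":0},{"grip":1,"x":0,"y":0,"z":2,"rx":0,"ry":0,"rz":0},{"grip":1,"x":0,"y":0,"z":0,"rx":0,"ry":0,"rz":0}]'
python3 -m jog '[{"grip":1,"x":0,"y":0,"z":2,"rx":0,"ry":0,"rz":0},{"grip":1,"x":0,"y":0,"z":2,"rx":0,"ry":0,"rz":0},{"grip":1,"x":0,"y":0,"z":0,"rx":0,"ry":0,"rz":0}]'
```

```text
time: 7.42
eef_pos: [0.5255, 0.2654, 0.289]
tcp_rot: [0.61, 0.792, -0.0, -0.0]
contact_force: [-0.0, 0.4, -2.0]
opening: 0.205
time: 7.67
eef_pos: [0.5256, 0.2654, 0.2852]
tcp_rot: [0.61, 0.792, -0.0, -0.0]
contact_force: [0.6, -0.0, -2.9]
opening: 0.205
```

The foot is now below the mouth (TCP under 0.2906) with no contact. I'll keep lowering.

```bash
python3 -m jog '[{"grip":1,"x":0,"y":0,"z":3,"rx":0,"ry":0,"rz":0},{"grip":1,"x":0,"y":0,"z":3,"rx":0,"ry":0,"rz":0},{"grip":1,"x":0,"y":0,"z":3,"rx":0,"ry":0,"rz":0},{"grip":1,"x":0,"y":0,"z":3,"rx":0,"ry":0,"rz":0},{"grip":1,"x":0,"y":0,"z":0,"rx":0,"ry":0,"rz":0}]'
python3 -m jog '[{"grip":1,"x":0,"y":0,"z":1.5,"rx":0,"ry":0,"rz":0},{"grip":1,"x":0,"y":0,"z":1,"rx":0,"ry":0,"rz":0},{"grip":1,"x":0,"y":0,"z":0,"rx":0,"ry":0,"rz":0}]'
```

```text
time: 8.08
eef_pos: [0.5254, 0.2654, 0.2727]
tcp_rot: [0.61, 0.792, -0.001, -0.001]
contact_force: [0.8, -1.1, -1.6]
opening: 0.207
time: 8.33
eef_pos: [0.5257, 0.2655, 0.271]
tcp_rot: [0.61, 0.792, -0.0, -0.0]
contact_force: [-1.0, 0.0, -1.1]
opening: 0.205
```

```bash
python3 -m jog '[{"grip":1,"x":0,"y":0,"z":1,"rx":0,"ry":0,"rz":0},{"grip":1,"x":0,"y":0,"z":0,"rx":0,"ry":0,"rz":0}]'
python3 -m jog '[{"grip":1,"x":0,"y":0,"z":1,"rx":0,"ry":0,"rz":0},{"grip":1,"x":0,"y":0,"z":0,"rx":0,"ry":0,"rz":0}]'
python3 - <<'E'
from h import *
rel([.5255,.2655,.27],104.9)
from plant import read_camera
import cv2
cv2.imwrite("pics/s4.png",cv2.resize(read_camera("scene")["frame"][200:384,300:490,::-1],None,fx=3,fy=3))
E
```

```text
time: 8.5
eef_pos: [0.5257, 0.2655, 0.2702]
tcp_rot: [0.61, 0.792, -0.0, -0.0]
contact_force: [-0.3, -0.4, -1.9]
opening: 0.209
time: 8.67
eef_pos: [0.5257, 0.2655, 0.2691]
tcp_rot: [0.61, 0.792, -0.0, -0.0]
contact_force: [0.1, -0.6, -1.3]
opening: 0.207
t 8.6667 pos [0.525699   0.26551005 0.26913235] yaw 104.77835012383818 tilt [-9.44679565e-05  2.23054907e-06 -9.99999996e-01] F [ 0.06302546 -0.56472456 -1.29964227] T [ 0.01399347 -0.00047251 -0.06934569] open 0.20696617531849412 q [ 2.95511337e-01  2.47100977e-01  1.89057531e+00  3.51406674e-05
  1.00400609e+00 -1.53323473e+00]
tool shift mm [ 0.04106967 -0.19505819 -0.86763346]
rotvec deg [-0.00519937 -0.00150975 -0.12164981]
```

View pics/s4.png

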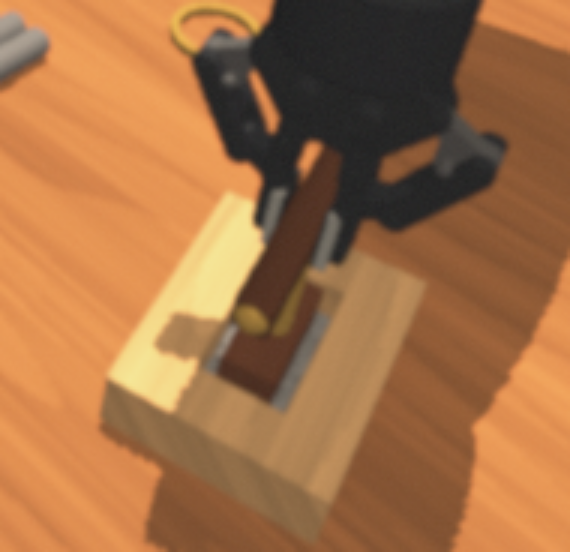

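The foot is down inside the slot. I'll lower a final bit to touch and then release.

```bash
python3 -m jog '[{"grip":1,"x":0,"y":0,"z":0.7,"rx":0,"ry":0,"rz":0},{"grip":1,"x":0,"y":0,"z":0,"rx":0,"ry":0,"rz":0}]'
python3 -m jog '[{"grip":1,"x":0,"y":0,"z":0.7,"rx":0,"ry":0,"rz":0},{"grip":1,"x":0,"y":0,"z":0,"rx":0,"ry":0,"rz":0}]'
```

```text
time: 8.88
eef_pos: [0.5258, 0.2655, 0.2687]
tcp_rot: [0.61, 0.792, 0.0, 0.0]
contact_force: [0.2, 0.9, -2.3]
opening: 0.208
time: 9.05
eef_pos: [0.5259, 0.2656, 0.2687]
tcp_rot: [0.61, 0.792, 0.0, 0.0]
contact_force: [-1.5, -1.0, 3.0]
opening: 0.205
```

Contact: 3 N with TCP at 0.2687, against an expected 0.2686 when home. Now to release.

```bash
python3 -m jog '[{"grip":0.77,"x":0,"y":0,"z":0,"rx":0,"ry":0,"rz":0},{"grip":0.72,"x":0,"y":0,"z":0,"rx":0,"ry":0,"rz":0},{"grip":0.6,"x":0,"y":0,"z":0,"rx":0,"ry":0,"rz":0},{"grip":0.4,"x":0,"y":0,"z":0,"rx":0,"ry":0,"rz":0},{"grip":0.2,"x":0,"y":0,"z":0,"rx":0,"ry":0,"rz":0},{"grip":0.1,"x":0,"y":0,"z":0,"rx":0,"ry":0,"rz":0},{"grip":0.1,"x":0,"y":0,"z":0,"rx":0,"ry":0,"rz":0},{"grip":0.1,"x":0,"y":0,"z":0,"rx":0,"ry":0,"rz":0}]'
python3 - <<'E'
from plant import read_camera
import cv2
cv2.imwrite("pics/s5.png",cv2.resize(read_camera("scene")["frame"][200:384,300:490,::-1],None,fx=3,fy=3))
cv2.imwrite("pics/w5.png",read_camera("wrist")["frame"][...,::-1])
E
```

```text
time: 9.72
eef_pos: [0.5258, 0.2655, 0.2678]
tcp_rot: [0.61, 0.792, 0.0, -0.0]
contact_force: [-0.8, 0.5, 0.6]
opening: 0.903
```

View pics/s5.png

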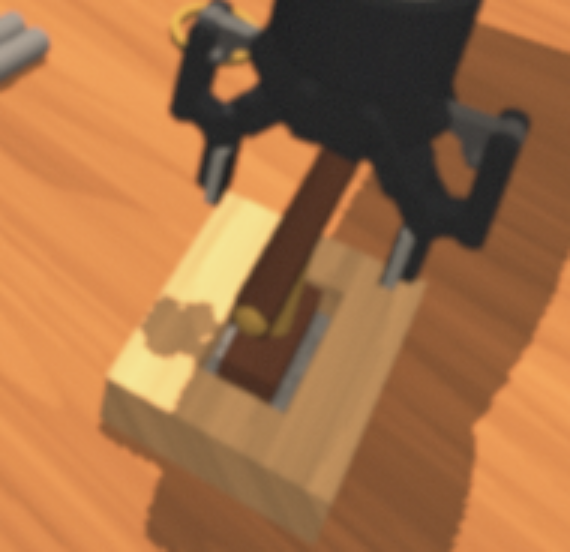

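View pics/w5.png

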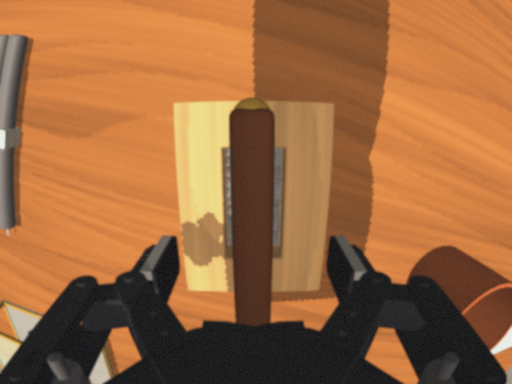

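The stand is free and centred, with both fingers clear of the bar. I'll retreat straight up, then move sideways so the top view is clear.

```bash
python3 -m jog '[{"grip":0.1,"x":0,"y":0,"z":-10,"rx":0,"ry":0,"rz":0},{"grip":0.1,"x":0,"y":0,"z":-25,"rx":0,"ry":0,"rz":0},{"grip":0.1,"x":0,"y":0,"z":-30,"rx":0,"ry":0,"rz":0},{"grip":0.1,"x":0,"y":0,"z":-30,"rx":0,"ry":0,"rz":0},{"grip":0.1,"x":0,"y":0,"z":-30,"rx":0,"ry":0,"rz":0},{"grip":0.1,"x":0,"y":0,"z":-20,"rx":0,"ry":0,"rz":0}]'
python3 -m jog '[{"grip":0.1,"x":-30,"y":0,"z":0,"rx":0,"ry":0,"rz":0},{"grip":0.1,"x":-40,"y":0,"z":0,"rx":0,"ry":0,"rz":0},{"grip":0.1,"x":-40,"y":0,"z":0,"rx":0,"ry":0,"rz":0},{"grip":0.1,"x":-40,"y":0,"z":0,"rx":0,"ry":0,"rz":0},{"grip":0.1,"x":-30,"y":0,"z":0,"rx":0,"ry":0,"rz":0},{"grip":0.1,"x":0,"y":0,"z":0,"rx":0,"ry":0,"rz":0},{"grip":0.1,"x":0,"y":0,"z":0,"rx":0,"ry":0,"rz":0}]'
python3 - <<'E'
from plant import read_camera
import cv2
s=read_camera("scene")["frame"][:,:,::-1];t=read_camera("top")["frame"][:,:,::-1]
cv2.imwrite("pics/t6full.png",t);cv2.imwrite("pics/s6full.png",s)
cv2.imwrite("pics/t6.png",cv2.resize(t[160:260,80:180],None,fx=6,fy=6,interpolation=cv2.INTER_CUBIC))
cv2.imwrite("pics/s6.png",cv2.resize(s[235:384,320:470],None,fx=4,fy=4,interpolation=cv2.INTER_CUBIC))
E
```

```text
time: 10.32
eef_pos: [0.5259, 0.2656, 0.4175]
tcp_rot: [0.61, 0.792, 0.002, 0.002]
contact_force: [0.4, 1.2, -0.1]
opening: 0.899
time: 10.9
eef_pos: [0.5719, 0.0899, 0.4136]
tcp_rot: [0.612, 0.791, 0.0, 0.0]
contact_force: [-0.2, 0.8, 0.0]
opening: 0.903
```

View pics/t6.png

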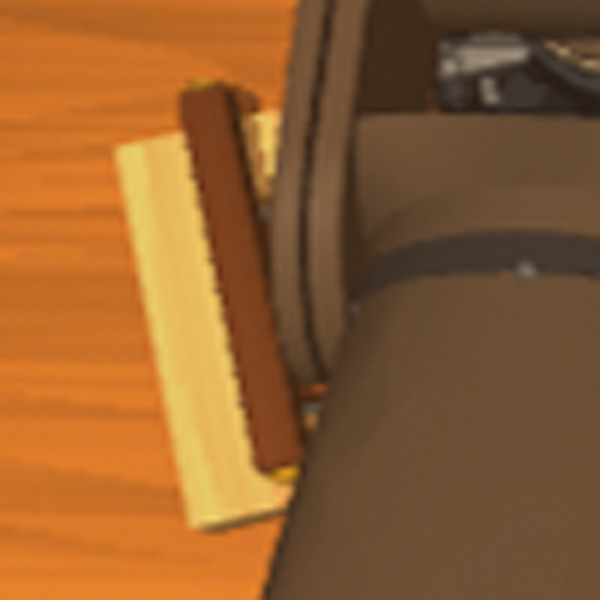

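View pics/s6.png

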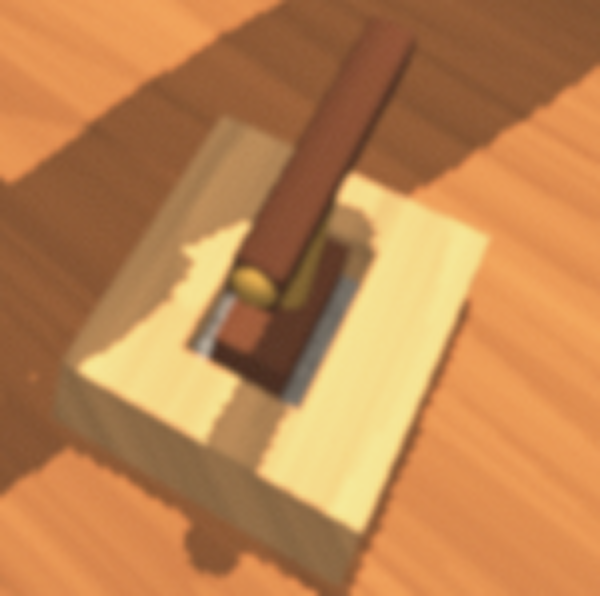

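View pics/t6full.png

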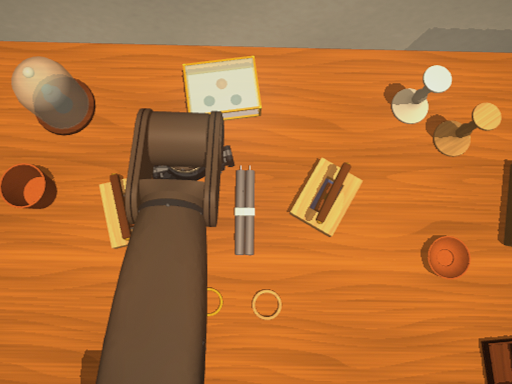

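The stand is down in the slot and upright, with its bar from (180,88) to (300,465) in the top crop, and the other stand hasn't moved. A numeric check before handing in.

```bash
python3 - <<'E'
from plant import read_camera
from h import *
import cv2
from scipy.optimize import least_squares
t=read_camera("top"); s=read_camera("scene")
f=lambda p,z:ray_z(t,(p[0]+.5)/6-.5+80,(p[1]+.5)/6-.5+160,z)[:2]
T=np.array([f(p,.123) for p in[(180,92),(228,86),(300,462),(257,470)]]);e=T[0]-T[3]+T[1]-T[2]
print("bar centre",T.mean(0),"ang",np.degrees(np.arctan2(e[1],e[0])),np.linalg.norm(np.diff(T,axis=0),axis=1))
g=lambda p,z:ray_z(s,(p[0]+.5)/4-.5+320,(p[1]+.5)/4-.5+235,z)[:2]
for z in(.123,.134,.145): print(z,np.mean([g(p,z) for p in[(372,20),(412,38),(292,285),(247,255)]],0),np.mean([f(p,z) for p in[(180,92),(228,86),(300,462),(257,470)]],0))
a=cv2.imread("pics/top0.png")[150:250,280:370].astype(int);b=cv2.imread("pics/t6full.png")[150:250,280:370].astype(int)
print("other stand mean abs diff",abs(a-b).mean(), "time",get_state()["time"])
E
```

```text
bar centre [0.52492692 0.2638016 ] ang 14.259933337155946 [0.01697303 0.13650225 0.01501796]
0.123 [0.52557596 0.26683191] [0.52492692 0.2638016 ]
0.134 [0.53605715 0.27120817] [0.52351634 0.26094011]
0.145 [0.54653834 0.27558443] [0.52210576 0.25807861]
other stand mean abs diff 12.298518518518518 time 11.1
```

```bash
python3 - <<'E'
import cv2,numpy as np
a,b=[np.float32(cv2.cvtColor(cv2.imread(p)[150:245,285:365],cv2.COLOR_BGR2GRAY)) for p in("pics/top0.png","pics/t6full.png")]
print(cv2.phaseCorrelate(a,b), b.mean()-a.mean())
from plant import sign_off
print(sign_off())
E
```

```text
((-0.007754458146045806, 0.008567182866293876), 0.9796575287977854) 13.573296
the job is handed in; nothing more can be done
None
```

The perched stand now stands upright in its slot, released, and I handed the job in at about 11 s of the 40 s allowed. `sign_off` reported no verdict.

I gripped the crossbar at 25 N, lifted it about 4 mm and turned it about 51° into line with the slot. I then lowered it until it touched the floor, opened the fingers and backed away. The gripping pads briefly pressed the stand onto its base with about 6 N, and the touch-down at the slot floor was about 3 N; the limit is 40 N.

**Last checks:**
- **Position:** the bar centre is about 2 mm from the slot's centre (limit 16 mm).
- **Direction:** the bar is at 14.3° and the slot at about 14.8°, well inside the 0.35 rad limit.
- **Height:** the top and scene views agree to about 3 mm if the bar is at its home height, and disagree by 16 mm or more at the other heights tried. The arm's height at touch-down was within 0.1 mm of the home value.
- **Upright:** judged from the images only; I did not measure the tilt.
- **Other stand:** image shift of about 0.01 px, so it has not moved.

One check disagreed. The raw pixel difference around the other stand was 12 grey levels. That patch became about 14 grey levels brighter overall between the pictures. With no shift in the image, I put it down to lighting, probably the arm's shadow, rather than movement.

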